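# Open the jar of spare test plugs in its cradle

### The arm

A 7-joint arm with a two-finger parallel gripper is mounted at the origin on the work surface. World frame = base frame: x ahead of the robot, y to its left, z up, the work surface at z = 0. Lengths are in mm, angles in rad, forces in N, time in s.
With the tool pointing down it reaches from about 400 to 875 mm from the base axis. Payload 4.4 kg.
Tool frame: the origin (TCP) lies at the very end of the fingers, on their centre line; the grasp point (between the pads) lies ctrl.grip_point_offset behind it (ctrl.grip_point_offset is the distance from the TCP to the grasp point, in mm); z points along the fingers, y is the line along which they close (so a half turn about z gives the same grasp; the last joint's range is limited). The gripper opens to 85 mm and grips with 20 to 120 N. Pads are 22 mm wide; open, the fingers measure 114 mm over their backs; the gripper's body (76 mm by 85 mm) begins 54 mm behind the grasp point. The pads swing forward as they close: fully open they stand 13 mm farther back than shut.
Start: joints at [-1.389, 0.628, 0.038, 1.517, -0.027, 0.996, -0.02], TCP at [159.401, 630.166, 231.313] pointing down, gripper open.
Joint ranges: [-3.06, 3.06], [-0.37, 2.12], [-1.25, 1.32], [0.18, 2.47], [-1.1, 4.24], [0.23, 1.98], [-2.94, 2.94]. Speed limits (rad/s): [2.57, 2.57, 3.14, 3.14, 3.14, 3.14, 3.14].

### API

Orientations are given as [roll, pitch, yaw] about the fixed x, y, z axes, in that order (R = Rz(yaw) Ry(pitch) Rx(roll)).
In Python, from cell import read_state, cams, ctrl, models gives the robot as it stands. The module is installed in compiled form; this text tells all that it offers.
- The arm moves only by the tool jog_arm, called after "Request:" as name(argument=value, ...) on one line, values as JSON. Schema: {"type":"object","properties":{"rows":{"type":"object","properties":{"motion":{"type":"array","items":{"type":"array","items":{"type":"number"},"minItems":7,"maxItems":7},"minItems":1,"maxItems":12}},"additionalProperties":false,"required":["motion"]},"only":{"type":"string"},"quiet":{"type":"boolean"},"lines":{"type":"string"}},"required":["rows"],"additionalProperties":false}. rows is an object whose key "motion" holds a list of rows, 1 to 12 of them, each of 7 numbers: dx, dy, dz in shares of the most that a row can go, 1 being 50 mm, then a rotation vector rx, ry, rz in parts of the range, where 1.0 means 60 degrees, then the finger opening in mm; each row shifts and turns the commanded pose from where the row before left it, along the tool's axes as they then stand; what a row does not reach is not made up. A row lasts 1/10 s, in which the tool goes at most 50 mm and 0.15 rad, less where a joint would pass 70% of its speed; a pose out of reach is approached as far as the arm can. The fingers move at their own pace and stop on an object; the grip force is fixed at half the most. Time passes only in rows, so rows that do not move let the fingers close. The tool returns the time, the measured TCP pose, the force, the opening and the grip force at its end. only (a regular expression) keeps the lines of the reply that match it, lines (a string "A,B") keeps lines A to B, and quiet returns only ok. Shift and turn numbers lie between -1 and 1, and a call with a number outside is refused. Input that does not fit is refused with a message, and nothing moves.
- read_state(): the state, without advancing time (a new reading comes with each control period).
- cams.get_image(name): name is "scene" or "top" or "wrist"; returns (picture, depth): 480x640x3 uint8, blue, green, red; 480x640 float32, mm along the optical axis (not along the pixel's ray), 0 where there is no reading.
- cams.calibration(name): a dict with "fx", "fy", "cx", "cy" (pixels), "rvec" (rotation vector, rad) and "tvec" (3), from world to camera coordinates, as OpenCV has them; the wrist camera has in their place "hand_eye" (4x4, takes a point from camera to tool coordinates, whose origin is the TCP and whose axes are the flange's). Camera axes: x right, y down, z forward; pixel columns grow to the right and rows downward; lengths in mm; the calibration is good to about 2 mm. The wrist camera is an equidistant fisheye: a pixel r from the principal point sees the ray r / f radians off the axis. A picture is of the moment at which its call begins: read the wrist's pose just before it. calibration takes no time and is no camera call.
- ctrl.finish_job(): hands the job in; it is judged then, once.
Trained networks look in the newest picture that a camera, given by its name, has taken for a name from the list of things; names that differ only in an ending like _2 or _b are one class to them, and where a whole thing is asked for, a point or a joint stands for the part that bears it (a point fixed in the world has none). Each returns a list of dicts, best first, with "confidence" (0 to 1); they miss things now and then, are a little off and sometimes report something else, mostly with a low value. They report only what shows in the picture. A call takes as long as a camera call.
- models.search_frame(thing, camera): "extent" ([left, top, right, bottom] in pixels, round what is visible of it).
- models.mark_of(thing, camera): "position" ([column, row] in pixels: a listed point, or the origin of a listed thing).
The state is a dict: "clock": time; "qpos": joint angles; "qd": joint speeds; "tau": joint torques, N m; "eef_pos": TCP position; "tool_rot": TCP orientation; "force": force on the tool from outside, world axes, zero at the start; "torque": the same for the moment, N m; "width": finger opening in mm; "gripper_force": force on a finger pad.
Only numpy, scipy, OpenCV 4.12 (cv2) and the standard library are available. Lean on these libraries where they do the work, as an engineer would, in place of code of your own. Each camera call takes 0.05 s, during which the arm holds its last target. There are 200 camera calls.

### The job

Stand the square glass jar of spare plugs fully down in the square pocket of the blue cradle so that it is braced, then unscrew its tight black lid there, turning anticlockwise only until the thread lets go (the orange marks on lid and jar then line up). Lift the lid straight off and finish still holding it level just above the middle of the jar's mouth, a finger or two clear of it, with the jar still standing in the pocket; leave the meter, the sanitiser bottle and the yellow box where they are.

Things in the scene. Friction and masses are not known exactly. Their poses are not given: they have to be found in the camera images.
- jar: Loose square glass jar, coloured plugs inside, about 0.32 kg. Origin: centre of its underside, z up. Body 60 x 60 mm, 52 mm tall, lowest 5 mm tapered. An orange mark on the body's upper edge shows its +x. Any of the four ways round fits the pocket. On the bare table it spins if the lid is turned. It may be carried by its closed lid: the thread holds.
- jar_mouth (a point): Middle of the jar's mouth, 80 mm above the jar's origin: the top of the sprung red seal ring when the lid is off (77 mm when closed). The round neck below, 36 mm across, carries three thread ramps 120 degrees apart. The lid's rim must end 3 to 50 mm above this point.
- lid: Loose round black screw lid, 56 mm across, 20 mm tall, 35 g, screwed tight. Origin: centre of its lower rim, z up. Orange mark on top and side: its +x. Closed, the rim is 60 to 61 mm above the jar's origin and 8 mm above the square body's shoulders (keep fingertips above those); the mark is 51 to 71 degrees clockwise, seen from above, of the jar's mark.
- lid_top (a point): Centre of the lid's top, 20 mm above its rim. Turned anticlockwise it rises 1.5 mm and takes 0.3 to 0.6 N m (grip its side with about 45 N). The thread lets go about 10 degrees before the marks line up; the seal then lifts the lid 1 to 2 mm more. From there to 25 degrees past the line it lifts straight off; 30 degrees past it meets a stop.
- cradle: Blue plastic block fixed to the table, 100 mm (x) x 160 mm (y) x 30 mm tall. Origin: centre of its underside, z up. One square pocket, 64 x 64 mm, 22 mm deep, sides parallel to the block's, centred 30 mm towards +y; two short plugs, tops 46 mm above the table, stand at x = -22 and +22 mm, y = -50 mm.
- pocket (a point): Centre of the pocket's floor, 8 mm above the table, axes as the cradle's. A jar fully down has its origin here.
- meter: White handheld meter lying on the table, 75 x 150 x 40 mm, blue screen. Origin: centre of its underside. Bystander.
- sanitiser: Clear bottle with white cap, 50 mm across, 110 mm tall, standing. Origin: centre of its underside. Bystander.
- plug_box: Closed yellow plastic box, 60 x 90 x 22 mm. Origin: centre of its underside. Bystander.

How it is judged:
By the outcome, as a careful person would: the job done as asked, in the order asked, and still so for the second after the job is handed in, while the arm keeps its last pose, push and grip.
It also fails if it takes over 51 s, if anything falls off the work surface, if the arm or the gripper's body presses on something with over 40 N, if the wrist force passes 120 N, or if a joint passes its speed limit or range.

## Working session

There is one attempt and no reset: what is moved stays moved. The work goes in short steps, Python scripts to look and compute and a tool call to move; the robot and the scene stay as the last step left them, time stands still between calls to the robot, and variables do not carry over. Pictures are saved under pics/ and viewed, at most 10 in all, crops included, and the job is handed in when it is done.

```bash
mkdir -p pics
```

Run:
```python
from cell import read_state,cams,ctrl,models
import cv2,numpy as np
s=read_state();print({k:np.round(s[k],3) for k in s});print(ctrl.grip_point_offset)
for c in ['top','scene']:
    im,d=cams.get_image(c);cv2.imwrite(f'pics/{c}1.png',im);np.save(f'pics/{c}1.npy',d)
    print(c,cams.calibration(c))
    for t in ['jar','lid','cradle','meter','sanitiser','plug_box']:
        print(t,models.mark_of(t,c)[:2])
    for t in ['lid_top','pocket']: print(t,models.mark_of(t,c)[:2])
print(cams.calibration('wrist'))
```

```text
{'clock': np.float64(0.0), 'qpos': array([-1.389,  0.629,  0.038,  1.518, -0.027,  0.996, -0.02 ]), 'qd': array([-0.001,  0.   , -0.001,  0.001,  0.   ,  0.002,  0.001]), 'tau': array([ 0.0000e+00, -5.6341e+01,  1.2260e+00, -1.9344e+01,  1.1000e-02,
        1.1000e-02,  0.0000e+00]), 'eef_pos': array([159.219, 629.538, 230.383]), 'tool_rot': array([-3.14 ,  0.   ,  2.894]), 'force': array([ 1.358,  0.052, -0.012]), 'torque': array([-0.028,  0.012, -0.006]), 'gripper_force': np.float64(0.0), 'width': np.float64(85.461)}
18.700000000000003
top {'fx': 542.3552625713434, 'fy': 542.3552625713434, 'cx': 316.6039466840063, 'cy': 231.4091022184411, 'rvec': array([ 2.14161108, -2.09636294,  0.20989116]), 'tvec': array([  98.11676613,  582.55557894, 1231.92746787])}
jar [{'position': [410.7, 236.1], 'confidence': 0.69}, {'position': [404.5, 241.1], 'confidence': 0.55}]
lid [{'position': [408.4, 236.9], 'confidence': 0.6}]
cradle [{'position': [310.6, 241.1], 'confidence': 0.82}]
meter [{'position': [263.6, 171.3], 'confidence': 0.68}]
sanitiser [{'position': [173.7, 291.9], 'confidence': 0.88}
[... 677 characters left out ...]
85}]
sanitiser [{'position': [474.4, 310.5], 'confidence': 0.91}]
plug_box [{'position': [199.4, 235.6], 'confidence': 0.57}]
lid_top [{'position': [271.0, 192.2], 'confidence': 0.95}]
pocket [{'position': [344.2, 268.4], 'confidence': 0.8}]
{'fx': 371.64829954431775, 'fy': 371.64829954431775, 'cx': 322.73711155178876, 'cy': 238.01165929673007, 'hand_eye': array([[ 1.58617799e-03, -9.48135975e-01, -3.17861066e-01,
         8.35337643e+01],
       [ 9.99998739e-01,  1.52992664e-03,  4.26593620e-04,
         1.17812700e+00],
       [ 8.18353538e-05, -3.17861342e-01,  9.48137206e-01,
        -1.43639955e+02],
       [ 0.00000000e+00,  0.00000000e+00,  0.00000000e+00,
         1.00000000e+00]])}
```

Create h.py:
```python
import cv2,numpy as np
from cell import read_state,cams,ctrl,models
from scipy.spatial.transform import Rotation as Ro
def cam(c):
    k=cams.calibration(c);return k,cv2.Rodrigues(k['rvec'])[0],np.array(k['tvec'])
def onplane(c,uv,z):
    k,R,t=cam(c);r=R.T@np.array([(uv[0]-k['cx'])/k['fx'],(uv[1]-k['cy'])/k['fy'],1.]);o=-R.T@t
    return o+r*(z-o[2])/r[2]
def cloud(c,d):
    k,R,t=cam(c);v,u=np.mgrid[:480,:640]
    p=np.stack([(u-k['cx'])/k['fx']*d,(v-k['cy'])/k['fy']*d,d],-1)
    return (p-t)@R
def wristray(uv,s):
    "origin, direction in world for a wrist pixel"
    k=cams.calibration('wrist');x=np.array([uv[0]-k['cx'],uv[1]-k['cy']]);r=np.hypot(*x);th=r/k['fx']
    d=np.r_[x/max(r,1e-9)*np.sin(th),np.cos(th)];H=k['hand_eye'];R=Ro.from_euler('xyz',s['tool_rot']).as_matrix()
    return np.array(s['eef_pos'])+R@H[:3,3],R@H[:3,:3]@d
def wplane(uv,s,z):
    o,d=wristray(uv,s);return o+d*(z-o[2])/d[2]
```

Run:
```python
from h import *
im=cv2.imread('pics/top1.png');cv2.imwrite('pics/top1c.png',cv2.resize(im[110:350,140:460],(800,600),interpolation=cv2.INTER_CUBIC))
P=cloud('top',np.load('pics/top1.npy'))
for n,uv,z in [('lidtop',(410.9,233.2),80),('lid',(408.4,236.9),60),('jar',(410.7,236.1),0),('pocket',(297.3,238.3),8),('cradle',(310.6,241.1),0),('meter',(263.6,171.3),0),('san',(173.7,291.9),0),('box',(426.2,173.5),0)]:
    print(n,onplane('top',uv,z).round(),P[round(uv[1]),round(uv[0])].round())
for n,uv,z in [('lidtop',(271,192.2),80),('pocket',(344.2,268.4),8),('cradle',(335.1,263.1),0)]: print(n,onplane('scene',uv,z).round())
```

```text
lidtop [ 576. -110.   80.] [ 577. -110.   81.]
lid [ 571. -107.   60.] [ 567. -102.   81.]
jar [ 585. -123.    0.] [ 569. -109.   86.]
pocket [572. 158.   8.] [573. 159.   7.]
cradle [567. 125.   0.] [562. 124.  26.]
meter [744. 248.   0.] [732. 243.  41.]
san [434. 454.   0.] [428. 433.  79.]
box [ 748. -165.    0.] [ 738. -159.   25.]
lidtop [ 566. -101.   80.]
pocket [565. 166.   8.]
cradle [565. 134.   0.]
```

View pics/top1c.png

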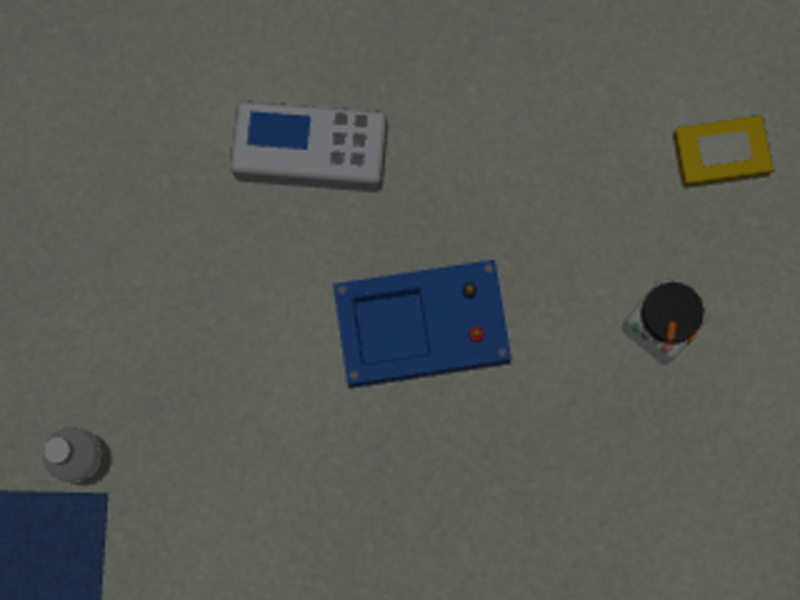

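The top view shows the jar at full-image pixel (409,235), turned about 45°. The pocket is at (296,240) and the cradle is turned a few degrees. The way between them is clear, so I'll move over the pocket and look with the wrist camera.

The rows are not in the units I measure in: shifts go in shares of 50 mm and turns go in shares of 60 degrees. I convert before sending: -39.4 mm is -0.788, -29.6 mm is -0.592.

Request:
jog_arm(rows={"motion": [[-0.788,-0.592,0,0,0,0,85],[-0.788,-0.592,0,0,0,0,85],[-0.788,-0.592,0,0,0,0,85],[-0.788,-0.592,0,0,0,0,85],[-0.788,-0.592,0,0,0,0,85],[-0.788,-0.592,0,0,0,0,85],[-0.788,-0.592,0,0,0,0,85],[-0.788,-0.592,0,0,0,0,85],[-0.788,-0.592,0,0,0,0,85],[-0.788,-0.592,0,0,0,0,85],[-0.788,-0.592,0,0,0,0,85],[-0.788,-0.592,0,0,0,0,85]]})

```text
clock: 2.1
eef_pos: [531.8, 168.2, 231.6]
tool_rot: [3.141, 0.001, 2.894]
force: [1.4, 0.8, -0.3]
width: 85.1
gripper_force: 0.0
```

Request:
jog_arm(rows={"motion": [[0,0,0,0,0,0,85],[0,0,0,0,0,0,85]]})

```text
clock: 2.3
eef_pos: [531.3, 168.3, 231.2]
tool_rot: [-3.142, 0.0, 2.89]
force: [-0.7, 1.3, -0.8]
width: 84.6
gripper_force: 0.0
```

Run:
```python
from h import *
s=read_state();im,d=cams.get_image('wrist');cv2.imwrite('pics/w1.png',im);np.save('pics/w1.npy',d)
print(s['qpos'].round(3),s['eef_pos'],s['tool_rot'],s['force'])
for t in ['pocket','cradle']:
    m=models.mark_of(t,'wrist')[:1];print(t,m)
    if m: print(wplane(m[0]['position'],s,8 if t=='pocket' else 0))
```

```text
[-0.402  0.495  0.066  1.781 -0.041  0.866  1.003] [531.31062877 168.34268113 231.22947464] [-3.14150182e+00  4.24497418e-05  2.89010201e+00] [-0.69943668  1.30935534 -0.77525008]
pocket [{'position': [329.7, 229.7], 'confidence': 0.71}]
[562.86692113 169.01929518   8.        ]
cradle [{'position': [296.3, 240.9], 'confidence': 0.7}]
[568.63751628 130.96614978   0.        ]
```

View pics/w1.png

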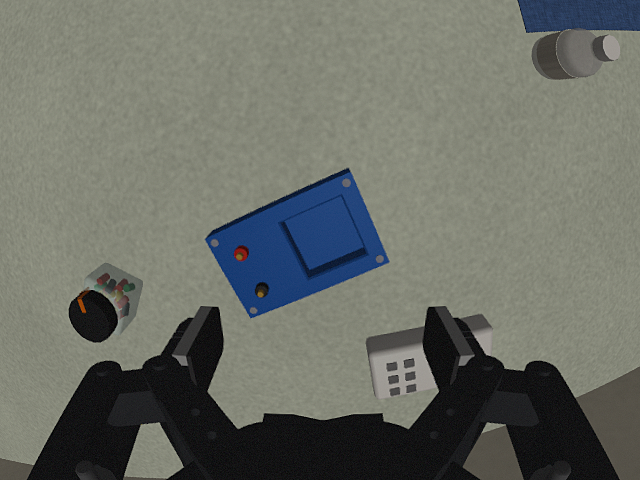

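The wrist view shows the pocket at about (326,235). The cradle's corner screws are at (215,243), (346,183), (380,259) and (253,311), and the jar is at the left at (95,310). I'll refine the cradle pose from the screws and pocket edges.

Run:
```python
from h import *
im=cv2.imread('pics/w1.png');g=cv2.cvtColor(im,cv2.COLOR_BGR2HSV)
s=read_state()
P=[]
for u,v in [(215,243),(346,183),(380,259),(253,311)]:
    w=g[v-9:v+10,u-9:u+10]; m=(w[...,1]<110)&(w[...,2]>90)
    m=m&(np.hypot(*np.mgrid[-9:10,-9:10])<8)
    ys,xs=np.nonzero(m);p=(u-9+xs.mean(),v-9+ys.mean());q=wplane(p,s,30);P.append(q[:2]);print(len(xs),np.round(p,1),q.round(1))
P=np.array(P);a=P[1]-P[0];b=P[2]-P[3];yv=(a+b)/2;c=P.mean(0)
yaw=np.arctan2(-yv[0],yv[1]);print('centre',c,'yaw',np.degrees(yaw),np.linalg.norm(a),np.linalg.norm(b))
print('pocket',c+30*yv/np.linalg.norm(yv))
cv2.imwrite('pics/w1c.png',cv2.resize(im[160:320,190:400],None,fx=3.7,fy=3.7,interpolation=cv2.INTER_CUBIC))
# jar from top cam: top-view refine by depth
Q=cloud('top',np.load('pics/top1.npy'))
r=Q[200:270,380:450].reshape(-1,3);r=r[(r[:,2]>74)&(np.hypot(r[:,0]-572,r[:,1]+106)<60)]
print('lid depth',len(r),r.mean(0),r[:,:2].min(0),r[:,:2].max(0))
c2=Q[200:290,270:350].reshape(-1,3);m=(c2[:,2]<14)&(c2[:,2]>4);m&=np.hypot(c2[:,0]-570,c2[:,1]-160)<42;print('pocket depth',m.sum(),c2[m].mean(0))
print('lid wrist approx',wplane((93,312),s,80))
```

```text
53 [214.1 242.8] [539.4  57.2  30. ]
60 [346.1 182.4] [512.8 199.7  30. ]
68 [380.6 259.7] [597.5 216.2  30. ]
77 [252.5 312.6] [625.1  71.2  30. ]
centre [568.70136068 136.08479441] yaw 10.670462632063405 144.94633825215607 147.63000363216165
pocket [563.14655978 165.56604586]
lid depth 462 [ 572.95151491 -104.35079462   81.94274269] [ 545.35108495 -133.88630987] [600.25181304 -77.07333704]
pocket depth 592 [565.84015331 160.32441919   8.62544135]
lid wrist approx [566.23814829 -87.26096626  80.        ]
```

To row units: -43.3 mm is -0.866, -12.3 mm is -0.246.

Request:
jog_arm(rows={"motion": [[-0.246,-0.866,0,0,0,0,85],[-0.246,-0.866,0,0,0,0,85],[-0.246,-0.866,0,0,0,0,85],[-0.246,-0.866,0,0,0,0,85],[-0.246,-0.866,0,0,0,0,85],[-0.246,-0.866,0,0,0,0,85],[0,0,0,0,0,0,85],[0,0,0,0,0,0,85]]})

```text
clock: 3.25
eef_pos: [538.3, -99.7, 231.3]
tool_rot: [3.141, -0.0, 2.893]
force: [0.3, 0.4, 0.0]
width: 85.1
gripper_force: 0.0
```

Run:
```python
from h import *
s=read_state();im,d=cams.get_image('wrist');cv2.imwrite('pics/w2.png',im);np.save('pics/w2.npy',d)
print(s['qpos'].round(3),s['eef_pos'],s['tool_rot'])
for t,z in [('lid_top',80),('lid',60),('jar',0),('jar_mouth',77)]:
    m=models.mark_of(t,'wrist')[:1];print(t,m)
    if m: print(wplane(m[0]['position'],s,z))
cv2.imwrite('pics/w2c.png',cv2.resize(im[140:340,200:440],(720,600),interpolation=cv2.INTER_CUBIC))
```

```text
[ 0.077  0.482  0.081  1.808 -0.05   0.854  1.505] [538.30605808 -99.68586762 231.33159722] [ 3.14103890e+00 -2.12762046e-04  2.89331487e+00]
lid_top [{'position': [323.4, 260.0], 'confidence': 0.89}]
[ 572.87120253 -106.38562245   80.        ]
lid [{'position': [326.6, 250.5], 'confidence': 0.66}]
[ 572.41033575 -103.24096174   60.        ]
jar [{'position': [328.4, 227.9], 'confidence': 0.91}]
[ 570.05644934 -100.06228915    0.        ]
jar_mouth []
```

View pics/w2c.png

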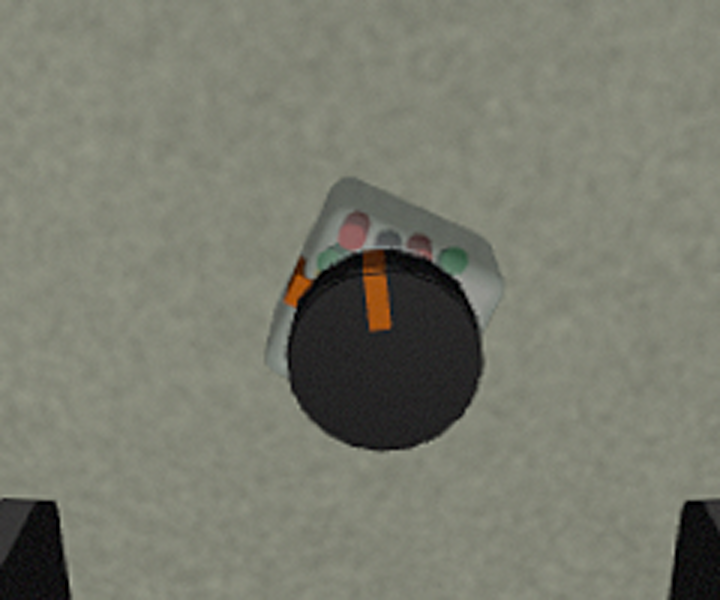

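The crop shows the closed lid centred near full pixel (329,257) with its mark pointing up. The jar mark is at the left, around (300,235), so the lid is about 60° clockwise of it. I'll compute this precisely.

Add to h.py:
```python
from scipy.optimize import least_squares
def lidfit(im,s,box,z=80,r=28):
    u0,v0,u1,v1=box;g=im[v0:v1,u0:u1].max(2);m=(g<75).astype(np.uint8)
    n,l,st,c=cv2.connectedComponentsWithStats(m);i=1+np.argmax(st[1:,4])
    cn=max(cv2.findContours((l==i).astype(np.uint8),0,1)[0],key=len)[:,0]+[u0,v0]
    k=cams.calibration('wrist');W=np.array([wplane(p,s,z)[:2] for p in cn])
    cam=wristray((k['cx'],k['cy']),s)[0][:2];c0=W.mean(0)
    n=(cam-c0)/np.linalg.norm(cam-c0);sel=((W-c0)@n)>-5   # rim half nearer the camera
    f=least_squares(lambda p:np.hypot(*(W[sel]-p[:2]).T)-p[2],[*c0,r],loss='soft_l1')
    return f.x,np.abs(f.fun).mean(),sel.sum()
```

Run:
```python
from h import *
s=read_state();im=cv2.imread('pics/w2.png');print(lidfit(im,s,(285,215,370,300)))
c=lidfit(im,s,(285,215,370,300))[0][:2]
f=lambda x,y:(200+x/3,140+y/3)
R=Ro.from_euler('xyz',s['tool_rot']).as_matrix();print('tool rel',R.T@np.r_[c-s['eef_pos'][:2],0])
A=lambda d:np.degrees(np.arctan2(d[1],d[0]))
l1=wplane(f(380,330),s,80);l2=wplane(f(374,268),s,80);print('lid mark',A(l1[:2]-c),A(l2[:2]-c),A((l2-l1)[:2]))
j=wplane(f(299,288),s,52);print('jar mark',A(j[:2]-c),np.linalg.norm(j[:2]-c))
# orange pixels
h=cv2.cvtColor(im,cv2.COLOR_BGR2HSV);o=(h[...,0]>5)&(h[...,0]<20)&(h[...,1]>180)&(h[...,2]>100)
n,l,st,cc=cv2.connectedComponentsWithStats(o.astype(np.uint8))
for i in range(1,n):
    if st[i,4]>8: print(st[i],cc[i],[A(wplane(cc[i],s,z)[:2]-c) for z in(80,52)])
# edge of base, tapered bottom outline z~5 far edge
a=wplane(f(350,180),s,5);b=wplane(f(490,245),s,5);print('edge',A((b-a)[:2]))
d=wplane(f(268,365),s,52);e=wplane(f(303,262),s,52);print('edge2',A((e-d)[:2]))
```

```text
(array([568.70510673, -99.64837452,  26.97610013]), np.float64(0.40773603435455713), np.int64(107))
tool rel [-2.95832907e+01  5.58305986e+00 -1.25223497e-03]
lid mark 178.83579280414955 172.6911773004733 171.47292259842033
jar mark -119.0493101110071 26.153798068682242
[321 229   9  21 144] [325.23611111 239.35416667] [np.float64(174.94947508177378), np.float64(-166.98228666431478)]
[295 231   9  11  48] [298.60416667 236.125     ] [np.float64(-137.13382703847296), np.float64(-118.26290970563997)]
edge 50.7388655706995
edge2 147.0193741692034
```

To row units: 24.5 mm is 0.49, -4.5 mm is -0.09, 0.13 rad / 1.0472 = 0.1241.

Request:
jog_arm(rows={"motion": [[-0.09,0.49,0,0,0,0.1241,85],[0,0,0,0,0,0.1241,85],[0,0,0,0,0,0.1241,85],[0,0,0,0,0,0.1241,85],[0,0,0,0,0,0.1241,85],[0,0,0,0,0,0.1241,85],[0,0,0,0,0,0,85],[0,0,0,0,0,0,85]]})

```text
clock: 4.3
eef_pos: [548.9, -76.4, 231.2]
tool_rot: [-3.142, -0.0, 2.119]
force: [0.0, 0.5, -0.1]
width: 85.0
gripper_force: 0.0
```

Run:
```python
from h import *
s=read_state();im,d=cams.get_image('wrist');cv2.imwrite('pics/w3.png',im)
print(s['qpos'].round(3),s['eef_pos'],s['tool_rot'])
m=models.mark_of('lid_top','wrist')[:1];print(m)
u,v=map(int,m[0]['position']);x=lidfit(im,s,(u-44,v-46,u+44,v+42));print(x)
c=x[0][:2];R=Ro.from_euler('xyz',s['tool_rot']).as_matrix();print('tool rel',R.T@np.r_[c-s['eef_pos'][:2],0])
c1=np.array([568.705,-99.648])
# p_meas = p + R b ; two yaws
T=lambda y:Ro.from_euler('xyz',[np.pi,0,y]).as_matrix()[:2,:2]
A=np.vstack([np.c_[np.eye(2),T(2.893)],np.c_[np.eye(2),T(s['tool_rot'][2])]])
print('p,b',np.linalg.solve(A,np.r_[c1,c]))
cv2.imwrite('pics/w3c.png',cv2.resize(im[140:340,200:440],(720,600),interpolation=cv2.INTER_CUBIC))
```

```text
[-0.11   0.505  0.297  1.794 -0.186  0.87   0.82 ] [548.86758287 -76.42251889 231.24530141] [-3.14151626e+00 -2.12498667e-04  2.11854709e+00]
[{'position': [331.3, 262.0], 'confidence': 0.82}]
(array([570.8626294 , -98.64029195,  27.38482006]), np.float64(0.4474539361027004), np.int64(107))
tool rel [-3.04215928e+01  7.20681320e+00 -7.01511869e-03]
p,b [ 571.01930697 -101.78948995    2.77005679    1.50624743]
```

View pics/w3c.png

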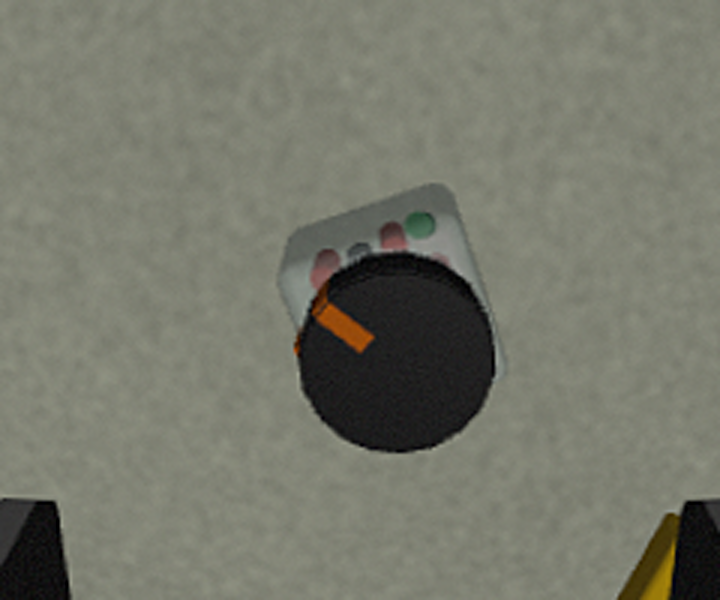

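The crop shows the lid centred near (398,352), with the jar's far bottom edge running from (300,230) to (430,185). I'll fit that edge in both wrist pictures to get the jar's yaw.

Run:
```python
from h import *
A=lambda d:np.degrees(np.arctan2(d[1],d[0]))
s=read_state()
for name,yaw,pos,x0,x1 in [('w2',2.893,[538.31,-99.69,231.33],322,358),('w3',2.1185,[548.87,-76.42,231.25],303,338)]:
    S={'eef_pos':pos,'tool_rot':[np.pi,0,yaw]}
    im=cv2.GaussianBlur(cv2.imread(f'pics/{name}.png'),(5,5),1.2).astype(float).mean(2)
    pts=[]
    for u in range(x0,x1):
        v=np.arange(193,226); g=im[v+2,u]-im[v-2,u]
        base=im[180:194,u].mean(); i=np.nonzero(np.abs(im[v,u]-base)>9)[0]
        if len(i): pts.append((u,v[i[0]]))
    pts=np.array(pts);p=pts
    for _ in range(3):
        k=np.polyfit(p[:,0],p[:,1],1);r=np.abs(np.polyval(k,p[:,0])-p[:,1]);p=p[r<max(.8,1.5*r.mean())]
    a,b=[wplane((u,np.polyval(k,u)),S,2)for u in (x0,x1)]
    print(name,len(p),r.mean(),k,'edge',A((b-a)[:2]))
k,R,t=cam('top');im=cv2.imread('pics/top1.png');h=cv2.cvtColor(im,cv2.COLOR_BGR2HSV)
m=((h[...,0]>100)&(h[...,0]<125)&(h[...,1]>120)).astype(np.uint8);m[:,:250]=0;m[:205]=0
cn=max(cv2.findContours(m,0,2)[0],key=cv2.contourArea);r=cv2.boxPoints(cv2.minAreaRect(cn))
W=np.array([onplane('top',p,25) for p in r]);print(W.round(1),[A((W[(i+1)%4]-W[i])[:2]).round(2) for i in range(4)])
```

```text
w2 34 0.299123981567751 [ 0.46266965 51.38941822] edge 50.60724493824926
w3 34 0.2760310128670394 [ -0.34472121 318.4487133 ] edge 51.00986697292852
[[604.7 218.   25. ]
 [632.7  59.4  25. ]
 [531.1  43.2  25. ]
 [504.  199.5  25. ]] [np.float64(-80.01), np.float64(-170.91), np.float64(99.84), np.float64(10.43)]
```

To row units: 45 mm is 0.9, -33.2 mm is -0.664.

Request:
jog_arm(rows={"motion": [[-0.664,0.114,0.4,0,0,0,85],[0,0,0.9,0,0,0,85],[0,0,0.9,0,0,0,85],[0,0,0.8,0,0,0,85],[0,0,0.34,0,0,0,85],[0,0,0.2,0,0,0,85],[0,0,0,0,0,0,85],[0,0,0,0,0,0,70],[0,0,0,0,0,0,50],[0,0,0,0,0,0,50],[0,0,0,0,0,0,50],[0,0,0,0,0,0,50]]})

```text
clock: 5.6
eef_pos: [572.9, -102.7, 56.0]
tool_rot: [3.138, 0.002, 2.114]
force: [2.5, 2.4, 7.1]
width: 54.7
gripper_force: 62.7
```

Request:
jog_arm(rows={"motion": [[0,0,0,0,0,0,40],[0,0,0,0,0,0,40],[0,0,0,0,0,0,40]]})

```text
clock: 5.9
eef_pos: [572.9, -102.7, 56.0]
tool_rot: [3.138, 0.002, 2.114]
force: [1.1, 1.8, 6.2]
width: 54.6
gripper_force: 62.7
```

Run:
```python
from h import *
s=read_state();im,d=cams.get_image('wrist');cv2.imwrite('pics/w4.png',im);print(s['qpos'].round(3),s['torque'])
```

```text
[ 0.003  0.782  0.2    1.853 -0.283  0.529  0.935] [ 0.27761621 -0.26898112  0.01770532]
```

View pics/w4.png

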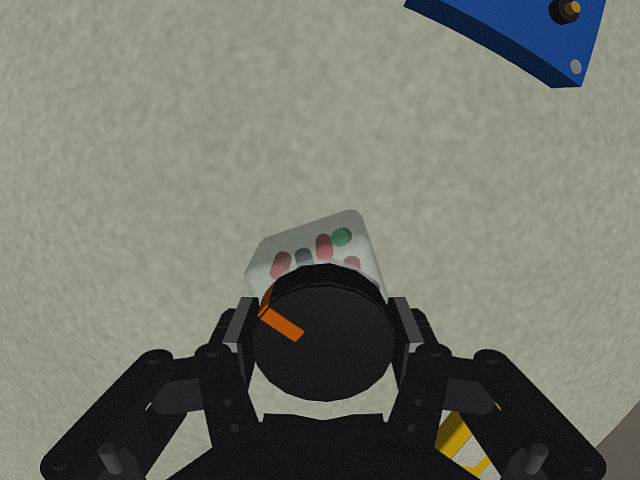

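Gripped: the lid is between the pads, centred near (324,335). I'll lift and measure where the lid sits in the hand.

To row units: -40 mm is -0.8, -30 mm is -0.6.

Request:
jog_arm(rows={"motion": [[0,0,-0.2,0,0,0,40],[0,0,-0.6,0,0,0,40],[0,0,-0.8,0,0,0,40],[0,0,-0.4,0,0,0,40],[0,0,0,0,0,0,40],[0,0,0,0,0,0,40]]})

```text
clock: 6.55
eef_pos: [569.8, -102.7, 153.9]
tool_rot: [-3.141, -0.001, 2.114]
force: [-0.3, 0.1, -3.2]
width: 54.0
gripper_force: 65.0
```

Run:
```python
from h import *
s=read_state();im,d=cams.get_image('wrist');cv2.imwrite('pics/w5.png',im)
R=Ro.from_euler('xyz',s['tool_rot']).as_matrix()
zt=s['eef_pos'][2]+24
# lid rim half nearest the camera, restricted to columns between pads: dark blob cut out by pads
k=cams.calibration('wrist')
g=cv2.GaussianBlur(im,(3,3),0).max(2).astype(int);e=[]
for u in range(290,360,3):       # lower rim: transition dark->light going down
    v=[v for v in range(345,425) if g[v+2,u]-g[v-2,u]>45]
    if v:e.append((u,v[0]+(len([x for x in v if x<v[0]+4])-1)/2))
e=np.array(e);W=np.array([wplane(p,s,zt) for p in e]);T=(W-s['eef_pos'])@R
print(len(e),e[::6],T[::4,:2].round(1))
f=least_squares(lambda p:np.hypot(T[:,0]-p[0],T[:,1]-p[1])-27.3,[0,0],loss='soft_l1');print('lid in tool (biased)',f.x,np.abs(f.fun).mean(),'unbiased',f.x-[2.77,1.51])
```

```text
24 [[290.  393.5]
 [308.  399.5]
 [326.  400.5]
 [344.  398.5]] [[-26.  -14.2]
 [-28.9  -9.2]
 [-29.4  -4. ]
 [-30.    1.1]
 [-29.4   6.3]
 [-27.7  11.4]]
lid in tool (biased) [-2.7577959  -0.06454226] 0.183671544957604 unbiased [-5.5277959  -1.57454226]
```

To row units: 45 mm is 0.9, 38.5 mm is 0.77, 0.143 rad / 1.0472 = 0.1366.

Request:
jog_arm(rows={"motion": [[0.4,0.232,0,0,0,0,40],[0.77,0.446,0,0,0,0,40],[0.9,0.522,0,0,0,0,40],[0.9,0.522,0,0,0,0,40],[0.9,0.522,0,0,0,0,40],[0.748,0.438,0,0,0,0,40],[0,0,0,0,0,0.1337,40],[0,0,0,0,0,0.1337,40],[0,0,0,0,0,0.1337,40],[0,0,0,0,0,0.1337,40],[0,0,0,0,0,0.1366,40],[0,0,0,0,0,0,40]]})

```text
clock: 7.8
eef_pos: [564.9, 157.7, 152.1]
tool_rot: [-3.138, 0.003, 1.411]
force: [-0.4, 0.4, -3.5]
width: 54.8
gripper_force: 64.9
```

Request:
jog_arm(rows={"motion": [[0,0,0.4,0,0,0,40],[0,0,0.5,0,0,0,40],[0,0,0.2,0,0,0,40],[0,0,0,0,0,0,40],[0,0,0,0,0,0,40]]})

```text
clock: 8.3
eef_pos: [566.7, 157.7, 99.4]
tool_rot: [3.142, 0.0, 1.412]
force: [0.2, -1.2, -3.3]
width: 54.8
gripper_force: 64.9
```

Run:
```python
from h import *
s=read_state();im,d=cams.get_image('wrist');cv2.imwrite('pics/w6.png',im);np.save('pics/w6.npy',d);print(s['qpos'].round(3),s['eef_pos'],s['force'])
cv2.imwrite('pics/w6c.png',cv2.resize(im[120:420,120:520],(800,600),interpolation=cv2.INTER_CUBIC))
```

```text
[-0.594  0.759  0.447  1.817 -0.493  0.679 -0.023] [566.71788104 157.70040784  99.40850431] [ 0.22130787 -1.21670371 -3.32003337]
```

View pics/w6c.png

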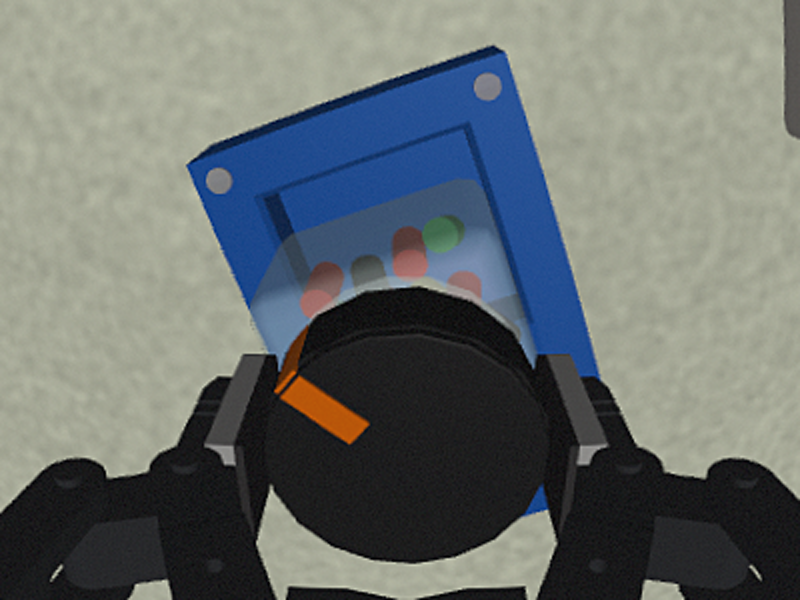

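Run:
```python
from h import *
s=read_state();f=lambda x,y:(120+x/2,120+y/2);R=Ro.from_euler('xyz',s['tool_rot']).as_matrix();p0=s['eef_pos']
t=lambda x,y,z:wplane(f(x,y),s,z)[:2]
A=lambda d:np.degrees(np.arctan2(d[1],d[0]))
cl,cr=t(263,195,30),t(468,125,30);rr=t(530,320,30)
e=(cr-cl);print('pocket far edge',A(e),np.linalg.norm(e),'right edge',A(rr-cr))
a=np.radians(A(e));ex=np.array([np.cos(a),np.sin(a)]);
n=np.array([ex[1],-ex[0]]); mid=(cl+cr)/2; n=n*np.sign(n@(p0[:2]-mid))
pc=mid+32*n;print('pocket centre biased',pc)
jl,jr=t(310,230,48.4),t(450,183,48.4);print('jar edge',A(jr-jl))
jd=(jl+jr)/2; # jar centre along n
print('gap along n: jar centre - pocket centre',(jd+30*n-pc)@n,'n',n)
print('TCP - pocket along ex',(p0[:2]-pc)@ex,'along n',(p0[:2]-pc)@n)
for nm,(x,y) in dict(sl=(219,181),sr=(488,87)).items(): print(nm,t(x,y,30))
```

```text
pocket far edge 9.937731990688734 64.68092940390599 right edge -79.97945050877642
pocket centre biased [564.52920322 163.06778172]
jar edge 10.078555686272784
gap along n: jar centre - pocket centre 8.135951962813637 n [ 0.1725778  -0.98499589]
TCP - pocket along ex 1.681761405757039 along n 5.647106376460961
sl [514.58685515 195.57684456]
sr [598.17906749 210.41338687]
```

The jar is parallel to the pocket (10.1° against 9.9°). Its far edge at (310–450, 183–230) sits about 8 mm short of the pocket's. I'll shift it and descend to just above the pocket.

To row units: 8 mm is 0.16, 7.2 mm is 0.144.

Request:
jog_arm(rows={"motion": [[0.144,-0.082,0,0,0,0,40],[0,0,0.16,0,0,0,40],[0,0,0,0,0,0,40],[0,0,0,0,0,0,40]]})

```text
clock: 8.75
eef_pos: [563.4, 165.7, 91.1]
tool_rot: [-3.141, 0.0, 1.411]
force: [0.2, 0.7, -4.0]
width: 54.5
gripper_force: 64.9
```

Run:
```python
from h import *
s=read_state();im,d=cams.get_image('wrist');cv2.imwrite('pics/w7.png',im);print(s['eef_pos'],s['tool_rot'],s['force'])
cv2.imwrite('pics/w7c.png',cv2.resize(im[170:320,210:410],(800,600),interpolation=cv2.INTER_CUBIC))
```

```text
[563.35606516 165.72225978  91.14120305] [-3.14126144e+00  3.06847354e-04  1.41108380e+00] [ 0.19584049  0.65391919 -4.01544097]
```

View pics/w7c.png

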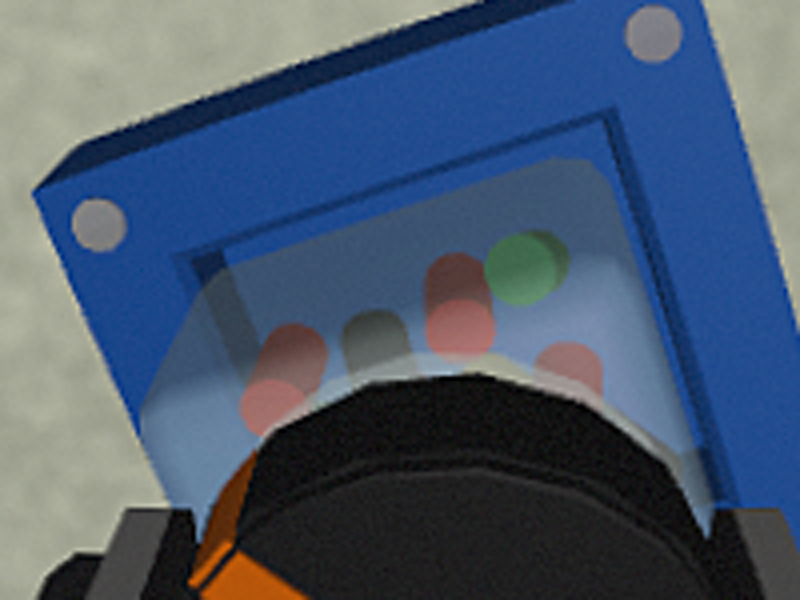

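Run:
```python
from h import *
s=read_state();f=lambda x,y:(210+x/4,170+y/4);p0=s['eef_pos']
zb=p0[2]-56+5
t=lambda x,y,z:wplane(f(x,y),s,z)[:2]
A=lambda d:np.degrees(np.arctan2(d[1],d[0]))
cl,cr=t(178,256,30),t(612,108,30);e=cr-cl;print('pocket',A(e),np.linalg.norm(e))
a=np.radians(10.);ex=np.array([np.cos(a),np.sin(a)]);n=np.array([ex[1],-ex[0]]);mid=(cl+cr)/2;pc=mid+32*n
jl,jr=t(225,263,zb),t(560,157,zb);print('jar edge',A(jr-jl),np.linalg.norm(jr-jl))
jd=(jl+jr)/2;print('along n',(jd+30*n-pc)@n,' along ex: arcs',(jd-pc)@ex)
# outermost silhouette corners at bottom
ol,orr=t(205,285,zb),t(608,185,zb);print('corner ext',(ol-pc)@ex,(orr-pc)@ex)
print('pocket corners',(cl-pc)@ex,(cr-pc)@ex,'TCP-pc',(p0[:2]-pc)@ex,(p0[:2]-pc)@n,pc)
# shoulder corners z=52
zs=zb+47
for q in [(140,410),(700,445)]: print('shoulder',(t(*q,zs)-pc)@ex,(t(*q,zs)-pc)@n)
print('screws',[(t(*q,30)-pc)@ex for q in [(99,225),(654,33)]])
```

```text
pocket 10.210469619173791 66.47428328080973
jar edge 9.010500661100844 48.498565008419625
along n -0.8210418012609233  along ex: arcs -0.10368003167186579
corner ext -28.23890092168303 29.14208268267472
pocket corners -33.236917393349145 33.23691739334927 TCP-pc 0.5301051247597283 -2.40540082835938 [563.49780994 163.14668533]
shoulder -27.59507054569862 -30.676203125299292
shoulder 29.414769587151593 -6.5486522296551986
screws [np.float64(-42.64470536490859), np.float64(42.12568771324097)]
```

The rows are not in the units I measure in: shifts go in shares of 50 mm and turns go in shares of 60 degrees. I convert before sending: 4 mm is 0.08, 3 mm is 0.06.

Request:
jog_arm(rows={"motion": [[-0.014,-0.006,0.06,0,0,0,40],[0,0,0.08,0,0,0,40],[0,0,0.08,0,0,0,40],[0,0,0.04,0,0,0,40],[0,0,0,0,0,0,40]]})

```text
clock: 9.3
eef_pos: [562.8, 165.0, 77.8]
tool_rot: [-3.141, 0.0, 1.411]
force: [-0.6, 0.5, -2.9]
width: 54.7
gripper_force: 64.9
```

To row units: 4 mm is 0.08, 3 mm is 0.06.

Request:
jog_arm(rows={"motion": [[0,0,0.08,0,0,0,40],[0,0,0.08,0,0,0,40],[0,0,0.06,0,0,0,40],[0,0,0.03,0,0,0,40],[0,0,0,0,0,0,40]]})

```text
clock: 9.8
eef_pos: [563.0, 165.0, 65.5]
tool_rot: [-3.141, 0.0, 1.411]
force: [0.1, -0.5, -3.3]
width: 54.9
gripper_force: 65.0
```

Request:
jog_arm(rows={"motion": [[0,0,0.04,0,0,0,40],[0,0,0,0,0,0,40]]})

```text
clock: 10.0
eef_pos: [563.6, 165.4, 64.3]
tool_rot: [3.141, -0.001, 1.411]
force: [-0.5, 0.5, 0.3]
width: 54.6
gripper_force: 65.3
```

To row units: 1 mm is 0.02.

Request:
jog_arm(rows={"motion": [[0,0,0.02,0,0,0,40],[0,0,0,0,0,0,40]]})

```text
clock: 10.2
eef_pos: [564.2, 165.5, 63.9]
tool_rot: [3.14, -0.001, 1.411]
force: [-0.2, 0.6, 5.8]
width: 54.7
gripper_force: 65.9
```

Request:
jog_arm(rows={"motion": [[0,0,-0.002,0,0,-0.0477,40],[0,0,-0.002,0,0,-0.0955,40],[0,0,-0.003,0,0,-0.0955,40],[0,0,-0.003,0,0,-0.0955,40],[0,0,0,0,0,0,40]]})

```text
clock: 10.7
eef_pos: [564.4, 164.7, 64.4]
tool_rot: [3.139, -0.0, 1.761]
force: [0.2, -0.7, 4.9]
width: 54.6
gripper_force: 65.9
```

```bash
python3 -c "
from h import *
print(read_state()['torque'])"
```

```text
[-0.23770242  0.09332248  0.04591363]
```

Request:
jog_arm(rows={"motion": [[0,0,-0.004,0,0,-0.0955,40],[0,0,-0.004,0,0,-0.0955,40],[0,0,-0.004,0,0,-0.0955,40],[0,0,-0.004,0,0,-0.0955,40],[0,0,0,0,0,0,40]]})

```text
clock: 11.2
eef_pos: [563.9, 165.9, 65.0]
tool_rot: [3.139, -0.0, 2.161]
force: [-0.5, 1.1, 6.3]
width: 54.7
gripper_force: 65.9
```

Run:
```python
from h import *
s=read_state();print(s['torque'],s['qpos'].round(3))
im,d=cams.get_image('wrist');cv2.imwrite('pics/w8.png',im)
cv2.imwrite('pics/w8c.png',cv2.resize(im[170:395,180:480],(800,600),interpolation=cv2.INTER_CUBIC))
```

```text
[0.08825007 0.15580044 0.03827591] [-0.465  0.775  0.211  1.832 -0.28   0.562  0.515]
```

View pics/w8c.png

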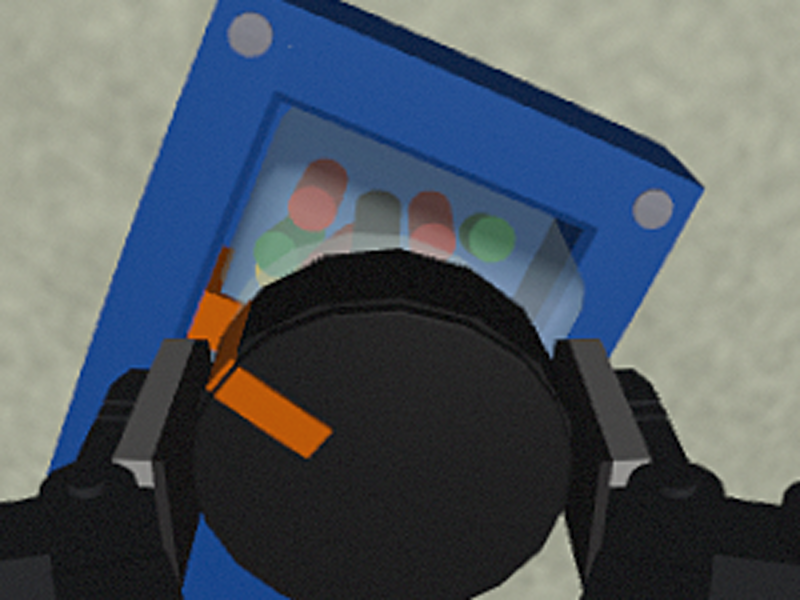

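No slip: the lid mark at (270,415) keeps its place in the fingers, and the jar has stayed in the pocket. The jar mark at (213,320) is now close. I'll compute the remaining angle.

Run:
```python
from h import *
s=read_state();k=800/300;f=lambda x,y:(180+x/k,170+y/k)
t=lambda x,y,z:wplane(f(x,y),s,z)[:2]
A=lambda d:np.degrees(np.arctan2(d[1],d[0]))
zt=s['eef_pos'][2]+24.5
print('lid mark',A(t(225,385,zt)-t(320,445,zt)), 'jar edge',A(t(555,225,13)-t(295,108,13)),'pocket edge',A(t(595,232,30)-t(280,95,30)))
```

```text
lid mark 176.72369746875563 jar edge 8.682171863992572 pocket edge 9.509425774759844
```

To row units: -0.5 mm is -0.01, -0.3 mm is -0.006, -0.08 rad / 1.0472 = -0.0764.

Request:
jog_arm(rows={"motion": [[0,0,-0.006,0,0,-0.0764,40],[0,0,-0.006,0,0,-0.0764,40],[0,0,-0.006,0,0,-0.0764,40],[0,0,-0.01,0,0,0,40],[0,0,-0.01,0,0,0,40],[0,0,0,0,0,0,40],[0,0,0,0,0,0,40]]})

```text
clock: 11.95
eef_pos: [563.3, 165.0, 66.0]
tool_rot: [-3.141, 0.0, 2.4]
force: [-1.1, -0.3, 1.8]
width: 54.4
gripper_force: 65.5
```

Run:
```python
from h import *
s=read_state();print(s['torque'],s['force'])
im,d=cams.get_image('wrist');cv2.imwrite('pics/w9.png',im)
cv2.imwrite('pics/w9c.png',cv2.resize(im[170:395,180:480],(800,600),interpolation=cv2.INTER_CUBIC))
```

```text
[ 0.01899151 -0.00681386  0.02023287] [-1.08007407 -0.28897009  1.75656046]
```

View pics/w9c.png

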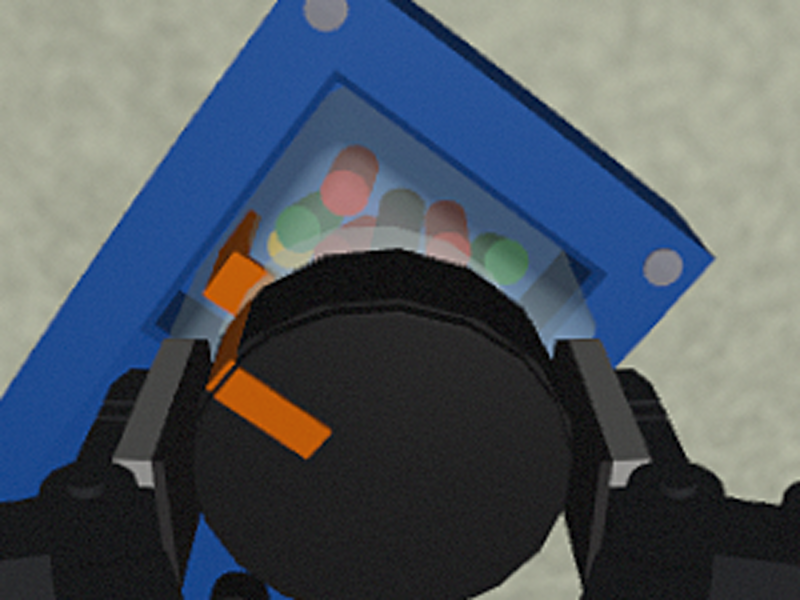

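The marks now line up: the lid mark at (270,415) and the jar mark at (235,283) are parallel to the jar's x axis, and the torque is near zero. Lifting slowly.

To row units: -1 mm is -0.02.

Request:
jog_arm(rows={"motion": [[0,0,-0.02,0,0,0,40],[0,0,-0.02,0,0,0,40],[0,0,-0.02,0,0,0,40],[0,0,0,0,0,0,40]]})

```text
clock: 12.4
eef_pos: [563.2, 165.0, 69.0]
tool_rot: [-3.142, 0.0, 2.401]
force: [-1.0, 0.3, 0.3]
width: 54.4
gripper_force: 65.3
```

To row units: -10 mm is -0.2, -8 mm is -0.16.

Request:
jog_arm(rows={"motion": [[0,0,-0.04,0,0,0,40],[0,0,-0.08,0,0,0,40],[0,0,-0.16,0,0,0,40],[0,0,-0.2,0,0,0,40],[0,0,-0.2,0,0,0,40],[0,0,-0.12,0,0,0,40],[0,0,0,0,0,0,40],[0,0,0,0,0,0,40]]})

```text
clock: 13.2
eef_pos: [563.1, 165.2, 109.2]
tool_rot: [3.141, 0.0, 2.401]
force: [0.9, -0.6, 0.1]
width: 54.5
gripper_force: 65.3
```

Run:
```python
from h import *
s=read_state();print(s['torque'],s['force'])
im,d=cams.get_image('wrist')
im2,_=cams.get_image('scene');m=models.search_frame('jar','scene')[:1];print(m)
a=cv2.resize(im[150:390,160:480],(400,300));u,v=[int(x) for x in ((m[0]['extent'][0]+m[0]['extent'][2])/2,(m[0]['extent'][1]+m[0]['extent'][3])/2)] if m else (340,260)
b=cv2.resize(im2[v-60:v+60,u-80:u+80],(400,300),interpolation=cv2.INTER_CUBIC);cv2.imwrite('pics/f1.png',np.hstack([a,b]))
```

```text
[0.04199884 0.00149215 0.04969417] [ 0.92420767 -0.5910521   0.14681997]
[{'extent': [329.0, 245.3, 360.4, 275.3], 'confidence': 0.62}]
```

View pics/f1.png

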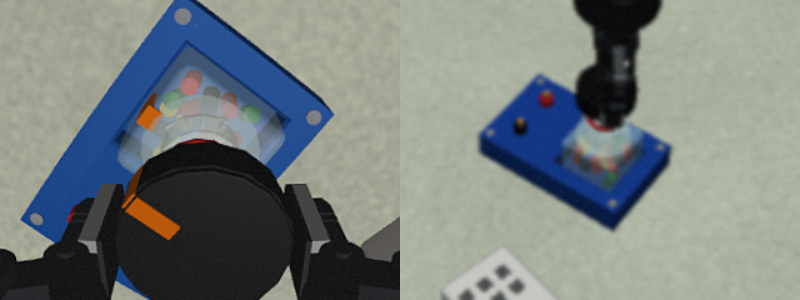

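The picture shows the open jar standing in the pocket with its red seal ring visible at (195,143), and the lid held level above it. Handing in.

```bash
python3 -c "
from cell import ctrl
print(ctrl.finish_job())"
```

```text
the job is handed in; nothing more can be done
None
```

I handed the job in at about 13 s: the jar stands fully down in the cradle pocket, and the unscrewed lid is held level about 25 mm above its mouth; I kept clear of the meter, sanitiser and yellow box throughout.

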